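Park the cutter carriage and hold the trimmer rail up

TASK

Get the paper trimmer ready for a sheet: slide the loose cutter carriage onto the free end of the trimmer's rail, its cutting wheel on the side away from the baseboard, until it clicks into its park detent near that end, and let go of it. Then take the rail by the tongue at its free end, raise it to 30 degrees above the baseboard and finish while still holding it there by the tongue, with the carriage still parked, so that a colleague can lay the sheet under it. Leave the other things on the table where they are.

Things in the scene. Friction and masses are not known exactly. Their poses are not given: they have to be found in the camera images.
- trimmer: grey rotary paper trimmer, fixed. Origin on the table; baseboard x -111 to +145, y -185 to +235 mm in its frame, top 22 mm above the table. Its T-shaped rail runs along its y at x = -85 mm, hinged at the +y end (y = +205), free at the -y end. The work area is on the rail's +x side, the cutting edge on its -x side
- rail (a joint): angle of the hinged rail above the baseboard, rad: 0 = down (where it rests and starts), grows as the free end is lifted, to 1.4; 30 degrees = 0.524. Nothing holds it up: it falls shut. Rail 0.38 to 0.54 kg
- rail_hinge (a point): on the hinge pin, 49 mm above the table; axes turn with the rail: z up, rail along -y. Aluminium T rail: flange 30 mm wide, 8 mm thick, its middle at z = 0, y -15 to -360 mm, then tapers to 18 x 3 mm at y = -380 (lead-in); web below it 12 mm wide, down to z = -22; under that a clear finger guard 52 mm wide, 3 mm thick, to y = -360
- rail_tongue (a point): middle of the black lift tongue, which prolongs the web at the free end: upright slab 12 mm wide (x), 65 mm long, 25 mm tall (y -380 to -445, z -22 to +3 mm from the hinge). This point: y = -415, z = -9.5 from the hinge, beyond the baseboard's end. Axes as rail_hinge. The carriage's slot fits over it from above
- rail_park (a point): where the carriage's origin lies when parked: y = -315, z = -12.6 mm from the hinge. Axes as rail_hinge. A sprung steel ball in the flange's top (12 mm in diameter, 5 mm proud, 3 to 6 N) drops into a notch in the middle of the carriage's roof; riding over it takes 3 to 5 N. Slide on towards the hinge (+y); no stop beyond the detent; the rail is slippery
- carriage: loose cutter carriage, grey, 44 (x) x 60 (y) x 34 mm, 0.14 to 0.23 kg, upright on the table; origin centre of underside. Channel along y: slot 18 mm wide to z = 6, then 33 mm wide to the roof at z = 16.6 (roof rises 6 mm in the last 12 mm at each mouth). Black grip on top: 26 mm wide (x), 48 long (y), z 34 to 74. Black wheel housing on its -x side: to x = -32, z 0 to 34
- carriage_wheel (a point): centre of the steel cutting wheel on the carriage's -x side, 32 mm from its middle plane and 17 mm up. When parked it must be on the rail's -x side (away from the baseboard)
- ink_tin: bystander: steel ink tin, 80 mm in diameter, 62 mm tall; origin centre of underside
- brayer: bystander: ink roller with a 100 mm black rubber roll (44 mm in diameter) at its +x end and a wooden handle, 200 mm long in all, lying along its x; origin under it, 50 mm from the roll axis towards the handle
- lino_block: bystander: carved lino printing block, 100 x 150 x 22 mm; origin centre of underside
- gouge: bystander: gouge with a wooden handle, 135 mm long, 18 mm high, lying along its x
- glue_bottle: bystander: white glue bottle, 60 mm in diameter, 150 mm tall; origin centre of underside
- baren: bystander: dark wooden disc (baren) 114 mm in diameter with a strap handle on top, 38 mm tall; origin centre of underside
- weight: bystander: dark steel paper weight with a knob, 48 mm in diameter, 56 mm tall, standing on the trimmer's baseboard; origin centre of underside
Mind the look-alikes: they are no part of the job. Leave any yellow look-alike of the carriage alone.

How it is judged:
By the outcome, as a careful person would: the job done as asked, in the order asked, and still so for the second after the job is handed in, while the arm keeps its last pose, push and grip.
It also fails if it takes over 61 s, if anything falls off the work surface, if the arm or the gripper's body presses on something with over 40 N, if the wrist force passes 120 N, or if a joint passes its speed limit or range.

ROBOT

A 7-joint arm with a two-finger parallel gripper is mounted at the origin on the work surface. World frame = base frame: x ahead of the robot, y to its left, z up, the work surface at z = 0. Lengths are in m, angles in rad, forces in N, time in s.
With the tool pointing down it reaches from about 0.425 to 0.95 m from the base axis. Payload 16.7 kg.
Tool frame: the origin (TCP) lies midway between the tips of the shut fingers; the grasp point (between the pads) lies 19 mm behind it (ctrl.tcp_to_grasp is the distance from the TCP to the grasp point, in m); z points along the fingers, y is the line along which they close (so a half turn about z gives the same grasp; the last joint's range is limited). The gripper opens to 94 mm and grips with 3 to 60 N. Pads are 16 mm wide; open, the fingers measure 119 mm over their backs; the gripper's body (75 mm by 177 mm) begins 78 mm behind the grasp point.
Start: joints at [-1.387, 0.426, 0.074, 1.606, -0.034, 1.111, -0.067], TCP at [0.221, 0.638, 0.205] pointing down, gripper open.
Joint ranges: [-2.85, 2.85], [-0.5, 2.14], [-1.23, 1.37], [0.21, 2.46], [-1.02, 4.16], [0.16, 2.05], [-2.73, 2.73]. Speed limits (rad/s): [1.89, 1.89, 2.39, 2.39, 3.01, 3.01, 3.01].

INTERFACE

Orientations are given as [roll, pitch, yaw] about the fixed x, y, z axes, in that order (R = Rz(yaw) Ry(pitch) Rx(roll)).
In Python, from workcell import ctrl gives the robot as it stands. The module is installed in compiled form; this text tells all that it offers.
- The arm moves only by the tool send_rows, never from a script. Its argument "rows" is a list that holds one entry, the list of rows, each a list of 7 numbers: the shift along the tool's x, y, z in m, then the turn, a rotation vector about the tool's x, y, z in rad, then the opening, from 0 (shut) to 1 (fully open). A call has 1 to 8 rows; each row shifts and turns the commanded pose from where the row before left it, along the tool's axes as they then stand; what a row does not reach is not made up. A row lasts 1/12 s, in which the tool goes at most 41.7 mm and 7.16 degrees, less where a joint would pass 70% of its speed; a pose out of reach is approached as far as the arm can. A call is refused whole if a number of a shift passes 0.0417 or a number of a turn 0.125, either way. A call with a gripper value outside its range is refused whole. The fingers move at their own pace and stop on an object; "force" is the grip in N (left out, the last holds). Time passes only in rows, so rows that do not move let the fingers close. It gives the time, the measured TCP pose, the force, the opening and the grip force at its end, in the units of the state.
- ctrl.get_state(): the state, without advancing time (a new reading comes with each control period).
- ctrl.capture(name): name is "scene" or "top"; returns a dict with "img" (480x640x3 uint8, red, green, blue), "fovy" (degrees; the focal length in pixels is half the picture's height over the tangent of half this angle, whatever the lens; pixels are square), "cx", "cy" (the principal point, pixels), "xyz" and "attitude" of the camera in the world. Camera axes: x right, y down, z forward; pixel columns grow to the right and rows downward; lengths in m; the calibration is good to about 2 mm. A picture is of the moment at which its call begins. There is no depth.
- ctrl.job_done(): hands the job in; it is judged then, once.
The state is a dict: "clock": time; "joints": joint angles; "qvel": joint speeds; "effort": joint torques, N m; "eef_pos": TCP position; "tool_rot": TCP orientation; "ft_force": force on the tool from outside, world axes, zero at the start; "torque": the same for the moment, N m; "grip_width": finger opening in m; "grip_force": force on a finger pad.
Only numpy, scipy, OpenCV 4.12 (cv2) and the standard library are available. Lean on these libraries where they do the work, as an engineer would, in place of code of your own. Each camera call takes 0.05 s, during which the arm holds its last target. There are 200 camera calls.

## Working session

There is one attempt and no reset: what is moved stays moved. The work goes in short steps, Python scripts to look and compute and a tool call to move; the robot and the scene stay as the last step left them, time stands still between calls to the robot, and variables do not carry over. Pictures are saved under pics/ and viewed, at most 10 in all, crops included, and the job is handed in when it is done.

Besides the shell and the picture viewer there is one more tool, called after ">>>" as name([rows], argument=value, ...), one row to a line, values as JSON. send_rows: Moves the arm, as the interface text tells. Its arguments: {"type":"object","properties":{"rows":{"type":"array","items":{"type":"array","items":{"type":"array","items":{"type":"number"}}}},"force":{"type":"number"}},"required":["rows"]}

```bash
mkdir -p pics
cat > h.py <<'E'
import numpy as np, cv2
from scipy.spatial.transform import Rotation as R
from workcell import ctrl
def cap(n,save=None):
    c=ctrl.capture(n)
    if save: cv2.imwrite('pics/'+save,c['img'][:,:,::-1])
    return c
def rot(c):
    a=np.array(c['attitude'],float)
    if a.shape==(3,3): return a
    return (R.from_quat(a) if a.size==4 else R.from_euler('xyz',a)).as_matrix()
def ray(c,u,v):
    f=240/np.tan(np.radians(c['fovy'])/2)
    d=rot(c)@np.array([(u-c['cx'])/f,(v-c['cy'])/f,1.]); return np.array(c['xyz']),d
def onz(c,u,v,z):
    o,d=ray(c,u,v); return o+d*(z-o[2])/d[2]
def proj(c,p):
    f=240/np.tan(np.radians(c['fovy'])/2)
    q=rot(c).T@(np.array(p)-np.array(c['xyz'])); return q[:2]/q[2]*f+[c['cx'],c['cy']]
def tri(c1,p1,c2,p2):
    o1,d1=ray(c1,*p1);o2,d2=ray(c2,*p2)
    s=np.linalg.lstsq(np.c_[d1,-d2],o2-o1,rcond=None)[0]
    a,b=o1+s[0]*d1,o2+s[1]*d2; return (a+b)/2,np.linalg.norm(a-b)
E
python3 - <<'E'
from h import *
for n in('scene','top'):
    c=cap(n,n+'0.png'); print(n,{k:c[k] for k in c if k!='img'})
print(ctrl.get_state(),ctrl.tcp_to_grasp)
E
```

```text
scene {'fovy': 47.935376841221654, 'cx': 316.967211003098, 'cy': 234.88110957059916, 'xyz': array([ 1.1689442 , -0.24919167,  1.19481648]), 'attitude': array([-2.60562403, -0.01513052,  1.24209699])}
top {'fovy': 50.74041835845395, 'cx': 319.2863558796736, 'cy': 242.49384019501892, 'xyz': array([0.34048456, 0.009031  , 1.13759225]), 'attitude': array([-2.96595014, -0.00624037, -1.5599289 ])}
{'clock': 0.1, 'joints': array([-1.38652582,  0.4266561 ,  0.07387263,  1.60653909, -0.03409473,
        1.11079043, -0.06709395]), 'qvel': array([ 3.82500065e-06, -3.39760102e-03,  4.47383847e-04, -3.73884412e-03,
       -5.27383468e-04,  2.08431484e-03,  8.63300944e-06]), 'effort': array([ 7.08170715e-03, -9.37472677e+01,  3.67654346e+00, -4.55042732e+01,
       -4.85312752e-02,  1.68618240e-02,  1.12025776e-05]), 'eef_pos': array([0.22104666, 0.63736582, 0.20485686]), 'tool_rot': array([-3.14046315e+00,  9.12906546e-05,  2.80778121e+00]), 'ft_force': array([ 1.64626775,  0.97516806, -0.23850893]), 'torque': array([-0.00646252, -0.04365232,  0.04205659]), 'grip_force': 0.0, 'grip_width': 0.0939887901196437} 0.0188
```

View pics/scene0.png

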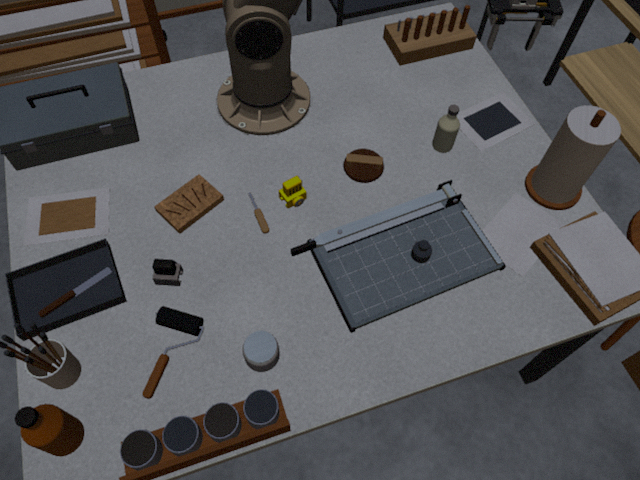

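View pics/top0.png

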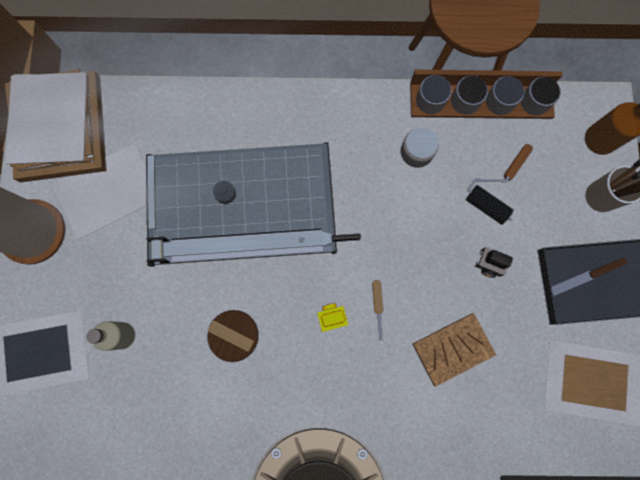

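The scene and top views show the trimmer hinged at left in the top view (155,250), with the tongue at (347,237). The grey carriage is at (492,262) and the yellow look-alike at (332,317). Next I zoom in on the carriage and the rail.

Run:
```python
from h import *
s=cap('scene');t=cap('top')
def crop(c,u,v,w,h,k): return cv2.resize(c['img'][v:v+h,u:u+w,::-1],None,fx=k,fy=k,interpolation=cv2.INTER_CUBIC)
a=np.hstack([crop(t,465,235,60,50,6),crop(s,140,245,60,50,6)])
b=np.hstack([crop(t,270,220,120,50,3),crop(s,280,200,120,50,3)])
cv2.imwrite('pics/crop1.png',np.vstack([a,b]))
for n,p in dict(tongue=(347,237),car=(492,262),hinge=(155,250)).items(): print(n,onz(t,*p,0.05))
f=R.from_euler('xyz',ctrl.get_state()['tool_rot']).as_matrix();print(f)
```

```text
tongue [ 0.5464978 -0.0561455  0.05     ]
car [ 0.49502614 -0.37130126  0.05      ]
hinge [0.51273381 0.361027   0.05      ]
[[-9.44803978e-01  3.27636085e-01 -1.95932219e-04]
 [ 3.27636136e-01  9.44803661e-01 -7.77941427e-04]
 [-6.97642055e-05 -7.99196630e-04 -9.99999678e-01]]
```

View pics/crop1.png

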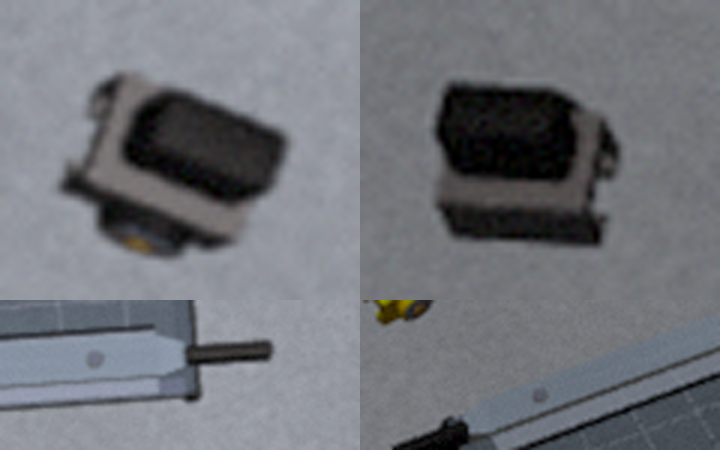

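The crops show the carriage with its wheel housing (orange hub) at the lower left in the top view, so its −x side faces the world −x side. The detent ball is at about (302,240) in the top view and the tongue spans (333..360, 237).

```bash
python3 - <<'E'
from h import *
t=cap('top');s=cap('scene')
g=t['img'].astype(int).sum(2)//3
for u in (180,220,260,290,320,350): print(u,list(g[224:268,u]))
print('row237',list(g[236:241,328:366].min(0)))
# dark masks
for c,n,(u0,v0,u1,v1) in((t,'top',(465,235,525,285)),(s,'scene',(140,245,200,300)),(t,'tt',(325,225,370,250)),(s,'st',(285,232,322,262))):
    m=np.zeros((480,640),np.uint8); m[v0:v1,u0:u1]=(c['img'].max(2)[v0:v1,u0:u1]<55)
    k,l,st,ce=cv2.connectedComponentsWithStats(m)
    for i in range(1,k):
        if st[i,4]>25:
            co=np.argwhere(l==i)[:,::-1].astype(np.int32); r=cv2.minAreaRect(co); print(n,st[i],ce[i],r)
E
cat > v.py <<'E'
from h import *
t=cap('top');s=cap('scene')
def crop(c,u,v,w,h,k):
    return cv2.resize(np.clip(c['img'][v:v+h,u:u+w,::-1]*2.0,0,255).astype(np.uint8),None,fx=k,fy=k,interpolation=cv2.INTER_CUBIC)
cv2.imwrite('pics/crop2.png',np.vstack([np.hstack([crop(t,470,240,50,40,8),crop(s,143,250,50,40,8)]),np.hstack([crop(t,325,222,50,30,8),crop(s,285,228,50,30,8)])]))
E
python3 v.py
```

```text
180 [np.int64(101), np.int64(101), np.int64(103), np.int64(105), np.int64(120), np.int64(108), np.int64(102), np.int64(101), np.int64(100), np.int64(102), np.int64(101), np.int64(99), np.int64(103), np.int64(95), np.int64(54), np.int64(79), np.int64(145), np.int64(154), np.int64(149), np.int64(152), np.int64(147), np.int64(148), np.int64(151), np.int64(148), np.int64(150), np.int64(150), np.int64(148), np.int64(151), np.int64(153), np.int64(152), np.int64(140), np.int64(116), np.int64(145), np.int64(161), np.int64(159), np.int64(162), np.int64(153), np.int64(112), np.int64(69), np.int64(107), np.int64(148), np.int64(153), np.int64(156), np.int64(156)]
220 [np.int64(105), np.int64(113), np.int64(108), np.int64(105), np.int64(103), np.int64(102), np.int64(102), np.int64(101), np.int64(102), np.int64(102), np.int64(97), np.int64(56), np.int64(70), np.int64(141), np.int64(154), np.int64(152), np.int64(150), np.int64(152), np.int64(155), np.int64(151), np.int64(154), np.int64(155), np.int64(155), np.int64(152), np.int64(151), np.int64(153), np.int64(155), np.int64(144), np.int64(120), np.
[... 3743 characters left out ...]
4  17 330] [164.1969697  266.88787879] ((164.40855407714844, 266.9630432128906), (23.14234733581543, 15.095545768737793), 3.5763344764709473)
scene [153 279  27   7 136] [166.80147059 281.91176471] ((166.0, 282.0), (6.0, 26.0), 90.0)
tt [332 234  28   4  41] [344.63414634 235.51219512] ((345.45330810546875, 235.25294494628906), (1.9337270259857178, 27.072175979614258), 86.42366790771484)
tt [333 238  27   4  57] [345.0877193  239.07017544] ((345.94744873046875, 238.89590454101562), (2.295684814453125, 26.16214370727539), 85.03025817871094)
st [291 239  28  23 245] [305.3877551  248.91428571] ((306.17645263671875, 248.2941436767578), (29.10427474975586, 19.887920379638672), 14.03624439239502)
```

View pics/crop2.png

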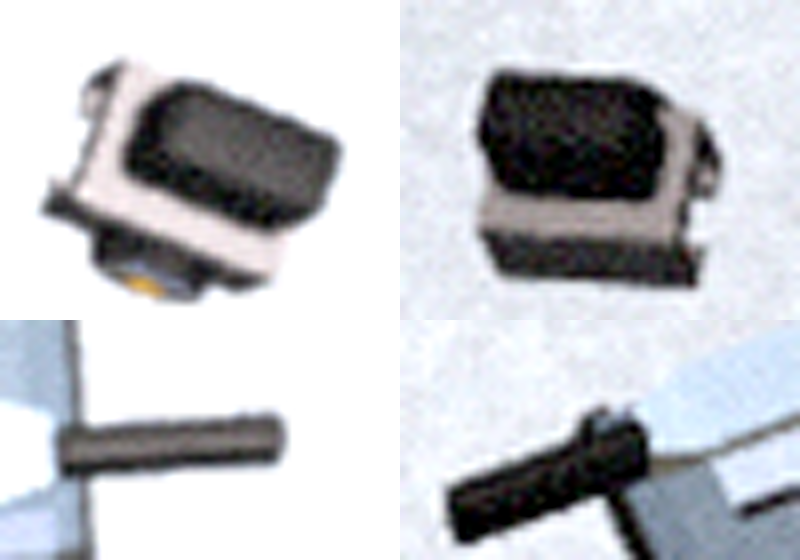

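Crop 2 shows three deck corners of the carriage at about (485,247), (480,265) and (504,275) in the top view, and three at (153,278), (179,280) and (178,263) in the scene view. I'll compute its pose from these, and the rail's from edge crossings.

Run:
```python
from h import *
t=cap('top');s=cap('scene')
o=lambda u,v:(u-.44,v-.44)
T=[o(485.25,247.5),o(479.75,265.6),o(504.75,275)]   # ++ , -+ , --
S={'++':o(179.25,280),'-+':o(178.6,263),'+-':o(153,278.5)}
print('tri',tri(t,T[0],s,S['++']),tri(t,T[1],s,S['-+']))
P=[onz(t,*p,.034) for p in T]; Q={k:onz(s,*p,.034) for k,p in S.items()}
print('top',P,'\nscene',Q)
print('centre',(P[0]+P[2])/2,(Q['-+']+Q['+-'])/2)
e=P[1]-P[2];print('yaw',np.degrees(np.arctan2(-e[0],e[1])),np.linalg.norm(e),np.linalg.norm(P[0]-P[1]))
e=Q['++']-Q['+-'];print('yaw',np.degrees(np.arctan2(-e[0],e[1])),np.linalg.norm(e))
g=t['img'].astype(float).mean(2)
def cross(col,v0,v1,lev):
    for v in range(v0,v1):
        a,b=g[v,col],g[v+1,col]
        if (a-lev)*(b-lev)<=0 and a!=b: return v+(lev-a)/(b-a)
print('tongue',[(u,round(cross(u,230,238,95),2),round(cross(u,242,237,95) or 0,2) if 0 else round(next(v+(95-g[v,u])/(g[v+1,u]-g[v,u]) for v in range(238,244) if g[v,u]<95<=g[v+1,u]),2)) for u in range(338,359,4)])
up,lo=[],[]
for u in range(175,318,5):
    v0=int(round(239.4-.0696*(u-180)))
    up.append((u,next(v+(105-g[v,u])/(g[v+1,u]-g[v,u]) for v in range(v0-3,v0+4) if g[v,u]<105<=g[v+1,u])))
    w=np.arange(v0+12,v0+19); d=np.clip(140-g[w,u],0,None); lo.append((u,(w*d).sum()/d.sum()))
up,lo=np.array(up),np.array(lo)
pu,pl=np.polyfit(*up.T,1),np.polyfit(*lo.T,1); print(pu,pl,np.std(up[:,1]-np.polyval(pu,up[:,0])))
for u in (180,300,325,350):
    a,b=onz(t,u,np.polyval(pu,u),.053),onz(t,u,np.polyval(pl,u),.049)
    print(u,a[:2],b[:2],((a+b)/2)[:2],'px',np.polyval(pu,u),np.polyval(pl,u))
for c,(u,v) in((t,(301,239)),(s,(340,231))):
    k=c['img'].astype(float).mean(2)[v-5:v+6,u-6:u+7]; d=np.clip(np.median(k)-8-k,0,None)
    yy,xx=np.mgrid[v-5:v+6,u-6:u+7]; print('ball',(xx*d).sum()/d.sum(),(yy*d).sum()/d.sum()); print(k.astype(int)[::1])
print(onz(t,360,236.4,.052))
```

```text
tri (array([ 0.53188164, -0.36306229,  0.02828926]), np.float64(0.0028425715225566806)) (array([ 0.48969339, -0.35166375,  0.03145413]), np.float64(0.004552557952566607))
top [array([ 0.53052475, -0.36256477,  0.034     ]), array([ 0.48994923, -0.34855715,  0.034     ]), array([ 0.46978931, -0.40261448,  0.034     ])] 
scene {'++': array([ 0.53563176, -0.36117337,  0.034     ]), '-+': array([ 0.4901596 , -0.35357937,  0.034     ]), '+-': array([ 0.51211739, -0.41930849,  0.034     ])}
centre [ 0.50015703 -0.38258962  0.034     ] [ 0.5011385  -0.38644393  0.034     ]
yaw -20.452296652708025 0.05769416365284759 0.04292535339856802
yaw -22.022245784942257 0.06271058737002114
tongue [(338, np.float64(234.52), np.float64(241.17)), (342, np.float64(234.12), np.float64(240.89)), (346, np.float64(233.94), np.float64(240.55)), (350, np.float64(233.78), np.float64(240.23)), (354, np.float64(233.41), np.float64(240.06)), (358, np.float64(233.06), np.float64(239.9))]
[-6.89605724e-02  2.51725945e+02] [-7.01813600e-02  2.67525238e+02] 0.08202209452052267
180 [0.53643284 0.30738073] [0.50278267 0.
[... 1071 characters left out ...]
150 149 151]]
ball 341.27818061964405 233.20566908371785
[[121 121 118 118 117 118 117 116 112 112 116 116 110]
 [120 120 113 117 119 116 113 113 117 112 114 115 112]
 [117 113 121 113 116 116 116 115 116 115 115 116 117]
 [113 114 114 116 112 105 101 108 113 114 115 115 112]
 [116 118 114 110  97  96  96  95 109 118 117 117 110]
 [115 118 119 101  88  94  91  90 106 118 116 116 115]
 [115 118 115  97  84  89  88  78  99 115 114 113 111]
 [116 115 117  99  83  81  81  90 109 112 115 116 118]
 [114 116 116 108 106 103 103 115 116 116 119 117 117]
 [116 115 116 115 117 121 117 117 118 117 109  98  89]
 [120 118 114 118 118 114 117 113 103  90  70  57  65]]
[ 0.54779479 -0.08442794  0.052     ]
```

>>> send_rows([
  [[-0.04,0,0,0,0,0.06,1],[-0.04,0,0,0,0,0.06,1],[-0.04,0,0,0,0,0.06,1],[-0.04,0,0,0,0,0.06,1],[-0.04,0,0,0,0,0.06,1],[-0.04,0,0,0,0,0.06,1],[-0.04,0,0,0,0,0.06,1],[-0.04,0,0,0,0,0.06,1]],
])

```text
clock: 1.17
eef_pos: [0.4939, 0.4725, 0.2055]
tool_rot: [3.141, -0.0, 2.325]
ft_force: [1.0, 1.0, 0.3]
grip_width: 0.094
grip_force: 0.0
```

>>> send_rows([
  [[-0.04,0,0,0,0,0.06,1],[-0.04,0,0,0,0,0.06,1],[-0.04,0,0,0,0,0.06,1],[-0.04,0,0,0,0,0.06,1],[-0.04,0,0,0,0,0.06,1],[-0.04,0,0,0,0,0.06,1],[-0.04,0,0,0,0,0.06,1],[-0.04,0,0,0,0,0.06,1]],
])

```text
clock: 1.83
eef_pos: [0.658, 0.2012, 0.2055]
tool_rot: [3.141, 0.0, 1.845]
ft_force: [0.6, 0.9, 0.7]
grip_width: 0.0939
grip_force: 0.0
```

>>> send_rows([
  [[-0.04,0,0,0,0,0.06,1],[-0.04,0,0,0,0,0.06,1],[-0.04,0,0,0,0,0.06,1],[-0.04,0,0,0,0,0.06,1],[-0.04,0,0,0,0,0.06,1],[-0.04,0,0,0,0,0.06,1],[-0.04,0,0,0,0,0.06,1],[-0.04,0,0,0,0,0.06,1]],
])

```text
clock: 2.5
eef_pos: [0.6784, -0.1151, 0.2055]
tool_rot: [3.141, 0.0, 1.365]
ft_force: [1.6, 0.2, -0.4]
grip_width: 0.0942
grip_force: 0.0
```

```bash
cat >> h.py <<'E'
def delta(pos,yaw_deg,n=8):
    "total shift in the present tool axes and turn about tool z to bring tool-down pose"
    s=ctrl.get_state(); M=R.from_euler('xyz',s['tool_rot']).as_matrix()
    T=R.from_euler('xyz',[np.pi,0,np.radians(yaw_deg)]).as_matrix()
    print('t',round(s['clock'],2),'pos',s['eef_pos'].round(4),'rpy',np.degrees(s['tool_rot']).round(2),'F',s['ft_force'].round(1),'w',round(s['grip_width'],4),'gf',round(s['grip_force'],1))
    print('shift',(M.T@(np.array(pos)-s['eef_pos'])).round(4),'turn',R.from_matrix(M.T@T).as_rotvec().round(4))
E
python3 - <<'E'
from h import *
delta([.5005,-.384,.15],68.7)
t=cap('top');s=cap('scene')
print(tri(t,(301.27,239.3),s,(340.3,231.3)), onz(s,340.3,231.3,.0555),onz(t,301.27,239.3,.0555))
E
```

```text
t 2.5 pos [ 0.6784 -0.1151  0.2055] rpy [179.98   0.    78.21] F [ 1.6  0.2 -0.4] w 0.0942 gf 0.0
shift [-0.2995 -0.1192  0.0555] turn [0.0003 0.     0.166 ]
(array([0.54003414, 0.04414548, 0.05154059]), np.float64(0.0008827553264051353)) [0.54232037 0.04355811 0.0555    ] [0.53917136 0.04359733 0.0555    ]
```

>>> send_rows([
  [[-0.0375,-0.015,0.003,0,0,0,1],[-0.0375,-0.015,0.003,0,0,0,1],[-0.0375,-0.015,0.003,0,0,0,1],[-0.0375,-0.015,0.003,0,0,0,1],[-0.0375,-0.015,0.003,0,0,0,1],[-0.0375,-0.015,0.003,0,0,0,1],[-0.0375,-0.015,0.003,0,0,0,1],[-0.0375,-0.015,0.003,0,0,0,1]],
])

```text
clock: 3.27
eef_pos: [0.4994, -0.3841, 0.1816]
tool_rot: [3.141, -0.0, 1.369]
ft_force: [0.5, -0.5, -0.0]
grip_width: 0.0939
grip_force: 0.0
```

>>> send_rows([
  [[0,0,0.015,0,0,0.083,1],[0,0,0.015,0,0,0.083,1],[0,0,0,0,0,0,1],[0,0,0,0,0,0,1]],
])

```text
clock: 3.6
eef_pos: [0.5004, -0.3825, 0.1512]
tool_rot: [-3.14, 0.0, 1.205]
ft_force: [0.6, 1.2, 0.8]
grip_width: 0.0937
grip_force: 0.0
```

Run:
```python
from h import *
delta([.5005,-.384,.04],68.7)
t=cap('top');s=cap('scene')
def crop(c,u,v,w,h,k):
    return cv2.resize(np.clip(c['img'][v:v+h,u:u+w,::-1]*1.7,0,255).astype(np.uint8),None,fx=k,fy=k)
cv2.imwrite('pics/c3.png',np.hstack([crop(t,440,200,100,100,4),crop(s,110,200,100,100,4)]))
```

```text
t 3.6 pos [ 0.5004 -0.3825  0.1512] rpy [-179.92    0.     69.03] F [0.6 1.2 0.8] w 0.0937 gf 0.0
shift [-0.0014  0.0008  0.1112] turn [-0.0014  0.0001  0.0058]
```

View pics/c3.png

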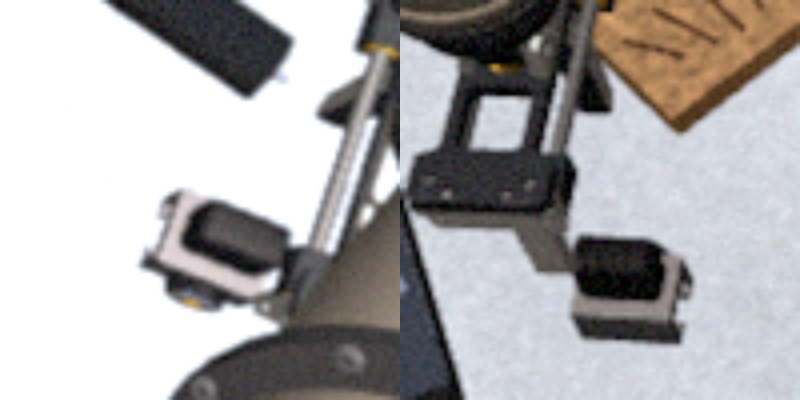

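Both views show the open gripper hovering around the carriage, at about (488,262) in the top view. I'll descend and grip.

>>> send_rows([
  [[-0.001,0,0.03,0,0,0.006,1],[0,0,0.03,0,0,0,1],[0,0,0.03,0,0,0,1],[0,0,0.01,0,0,0,1],[0,0,0.009,0,0,0,1],[0,0,0,0,0,0,1]],
])

```text
clock: 4.2
eef_pos: [0.5002, -0.3837, 0.0422]
tool_rot: [-3.141, -0.0, 1.197]
ft_force: [-0.8, -0.0, 0.3]
grip_width: 0.0937
grip_force: 0.0
```

>>> send_rows([
  [[0,0,0,0,0,0,0.1],[0,0,0,0,0,0,0.1],[0,0,0,0,0,0,0.1],[0,0,0,0,0,0,0.1],[0,0,0,0,0,0,0.1],[0,0,0,0,0,0,0.1],[0,0,0,0,0,0,0.1],[0,0,0,0,0,0,0.1]],
], force=30)

```text
clock: 4.87
eef_pos: [0.5001, -0.3839, 0.0426]
tool_rot: [3.142, 0.0, 1.196]
ft_force: [0.1, -0.2, 0.1]
grip_width: 0.0441
grip_force: 0.0
```

>>> send_rows([
  [[0,0,0,0,0,0,0.1],[0,0,0,0,0,0,0.1],[0,0,0,0,0,0,0.1],[0,0,0,0,0,0,0.1],[0,0,0,0,0,0,0.1],[0,0,0,0,0,0,0.1]],
])

```text
clock: 5.37
eef_pos: [0.5, -0.3839, 0.0424]
tool_rot: [-3.141, 0.0, 1.196]
ft_force: [-0.3, -1.2, -2.3]
grip_width: 0.026
grip_force: 30.0
```

>>> send_rows([
  [[0,0,-0.01,0,0,0,0.1],[0,0,-0.02,0,0,0,0.1],[0,0,-0.03,0,0,0,0.1],[0,0,-0.02,0,0,0,0.1],[0,0,-0.01,0,0,0,0.1],[0,0,0,0,0,0,0.1]],
])

```text
clock: 5.87
eef_pos: [0.501, -0.3846, 0.1349]
tool_rot: [3.138, 0.0, 1.196]
ft_force: [0.8, 0.3, -2.1]
grip_width: 0.0261
grip_force: 30.0
```

Run:
```python
from h import *
a=np.array([-np.sin(np.radians(4.73)),np.cos(np.radians(4.73))]); p=np.array([.5407,.0443])
q=p-a*.105; print(q); delta([*q,.135],94.73)
```

```text
[ 0.54935834 -0.06034241]
t 5.87 pos [ 0.501  -0.3846  0.1349] rpy [1.798e+02 1.000e-02 6.851e+01] F [ 0.8  0.3 -2.1] w 0.0261 gf 30.0
shift [ 0.3194 -0.0738 -0.0004] turn [ 0.0033  0.001  -0.4576]
```

>>> send_rows([
  [[0.02,-0.0046,0,0,0,0,0.1],[0.04,-0.0092,0,0,0,0,0.1],[0.04,-0.0092,0,0,0,0,0.1],[0.04,-0.0092,0,0,0,0,0.1],[0.04,-0.0092,0,0,0,0,0.1],[0.04,-0.0092,0,0,0,0,0.1],[0.04,-0.0092,0,0,0,0,0.1],[0.04,-0.0092,0,0,0,0,0.1]],
])

```text
clock: 6.53
eef_pos: [0.545, -0.0773, 0.1315]
tool_rot: [-3.14, 0.001, 1.196]
ft_force: [0.7, -0.5, -1.8]
grip_width: 0.0261
grip_force: 30.0
```

>>> send_rows([
  [[0.0194,-0.0046,0,0,0,0,0.1],[0,0,0,0,0,-0.1,0.1],[0,0,0,0,0,-0.1,0.1],[0,0,0,0,0,-0.1,0.1],[0,0,0,0,0,-0.1,0.1],[0,0,0,0,0,-0.0576,0.1],[0,0,0,0,0,0,0.1],[0,0,0,0,0,0,0.1]],
])

```text
clock: 7.2
eef_pos: [0.548, -0.0598, 0.1317]
tool_rot: [-3.14, -0.0, 1.651]
ft_force: [-0.3, 0.4, -0.7]
grip_width: 0.0256
grip_force: 30.0
```

Run:
```python
from h import *
delta([0.5493,-.0603,.0795],94.73)
t=cap('top');s=cap('scene')
def crop(c,u,v,w,h,k):
    return cv2.resize(np.clip(c['img'][v:v+h,u:u+w,::-1]*1.7,0,255).astype(np.uint8),None,fx=k,fy=k)
cv2.imwrite('pics/c4.png',np.hstack([crop(t,290,190,100,100,4),crop(s,260,180,100,100,4)]))
```

```text
t 7.2 pos [ 0.548  -0.0598  0.1317] rpy [-179.93   -0.     94.6 ] F [-0.3  0.4 -0.7] w 0.0256 gf 30.0
shift [-0.0006  0.0013  0.0522] turn [-0.0012 -0.0001 -0.0023]
```

View pics/c4.png

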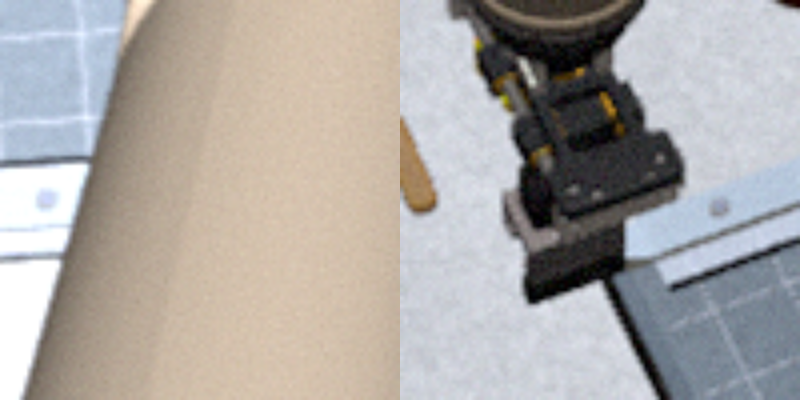

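The top view is blocked by the arm. The scene view shows the carriage held over the tongue, at about (405,245) in the crop, with the ball still visible. I'll lower it.

>>> send_rows([
  [[-0.0006,0.0013,0.015,0,0,-0.002,0.1],[0,0,0.012,0,0,0,0.1],[0,0,0.006,0,0,0,0.1],[0,0,0.006,0,0,0,0.1],[0,0,0,0,0,0,0.1]],
])

```text
clock: 7.72
eef_pos: [0.5492, -0.0602, 0.0922]
tool_rot: [-3.14, 0.0, 1.655]
ft_force: [-0.6, 0.4, -2.3]
grip_width: 0.0258
grip_force: 30.0
```

>>> send_rows([
  [[0,0,0.003,0,0,0,0.1],[0,0,0.003,0,0,0,0.1],[0,0,0.002,0,0,0,0.1],[0,0,0,0,0,0,0.1]],
])

```text
clock: 8.05
eef_pos: [0.5499, -0.0602, 0.0853]
tool_rot: [-3.141, -0.0, 1.655]
ft_force: [-0.5, -0.6, -1.6]
grip_width: 0.0257
grip_force: 30.0
```

>>> send_rows([
  [[0,0,0.003,0,0,0,0.1],[0,0,0.002,0,0,0,0.1],[0,0,0,0,0,0,0.1]],
])

```text
clock: 8.3
eef_pos: [0.5498, -0.0602, 0.0801]
tool_rot: [-3.141, 0.0, 1.655]
ft_force: [-0.4, -0.0, -2.0]
grip_width: 0.0259
grip_force: 30.0
```

Run:
```python
from h import *
delta([0.5494,-.0603,.080],94.73)
s=cap('scene')
def crop(c,u,v,w,h,k):
    return cv2.resize(np.clip(c['img'][v:v+h,u:u+w,::-1]*1.7,0,255).astype(np.uint8),None,fx=k,fy=k,interpolation=cv2.INTER_CUBIC)
cv2.imwrite('pics/c5.png',crop(s,270,200,100,75,8))
```

```text
t 8.3 pos [ 0.5498 -0.0602  0.0801] rpy [-179.98    0.     94.85] F [-0.4 -0.  -2. ] w 0.0259 gf 30.0
shift [-0.0001 -0.0004  0.0001] turn [-0.0004  0.      0.002 ]
```

View pics/c5.png

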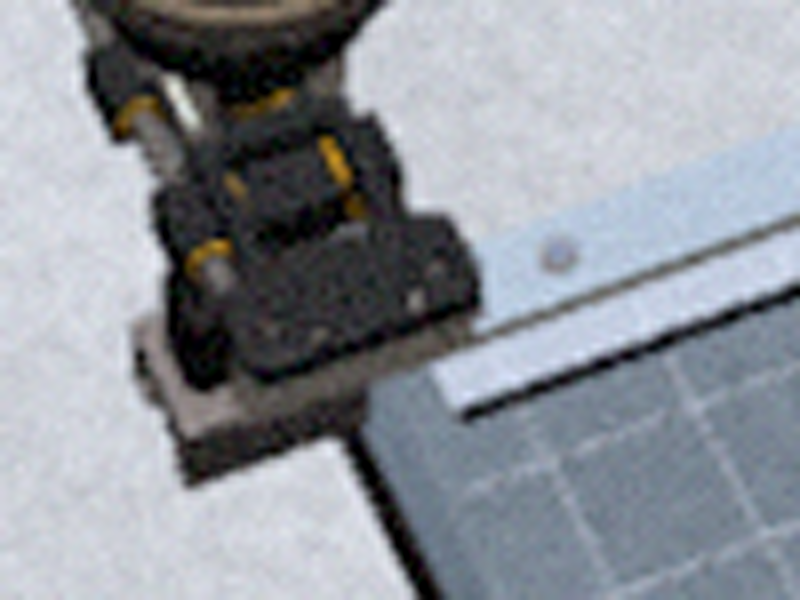

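The scene crop shows the carriage saddling the tongue at about (285,250), in line with the rail, and the ball at (340,232). I'll slide it on gently.

>>> send_rows([
  [[0.005,0,0,0,0,0,0.1],[0.005,0,0,0,0,0,0.1],[0.005,0,0,0,0,0,0.1],[0.005,0,0,0,0,0,0.1],[0,0,0,0,0,0,0.1]],
])

```text
clock: 8.77
eef_pos: [0.5482, -0.0388, 0.0805]
tool_rot: [-3.141, -0.0, 1.657]
ft_force: [0.5, 0.2, -1.9]
grip_width: 0.0257
grip_force: 30.0
```

>>> send_rows([
  [[0.005,0,0,0,0,0,0.1],[0.005,0,0,0,0,0,0.1],[0.005,0,0,0,0,0,0.1],[0.005,0,0,0,0,0,0.1],[0,0,0,0,0,0,0.1]],
])

```text
clock: 9.18
eef_pos: [0.5465, -0.019, 0.0804]
tool_rot: [-3.141, -0.0, 1.657]
ft_force: [-0.3, -0.6, -1.8]
grip_width: 0.0258
grip_force: 30.0
```

>>> send_rows([
  [[0.005,0,0,0,0,0,0.1],[0.005,0,0,0,0,0,0.1],[0.005,0,0,0,0,0,0.1],[0.005,0,0,0,0,0,0.1],[0,0,0,0,0,0,0.1]],
])

```text
clock: 9.6
eef_pos: [0.5448, 0.0008, 0.0804]
tool_rot: [-3.141, -0.0, 1.657]
ft_force: [0.9, 0.2, -1.1]
grip_width: 0.0255
grip_force: 30.0
```

>>> send_rows([
  [[0.005,0,0,0,0,0,0.1],[0.005,0,0,0,0,0,0.1],[0.005,0,0,0,0,0,0.1],[0,0,0,0,0,0,0.1]],
])

```text
clock: 9.93
eef_pos: [0.5436, 0.0158, 0.0804]
tool_rot: [-3.142, -0.0, 1.656]
ft_force: [0.1, 0.0, -1.6]
grip_width: 0.0257
grip_force: 30.0
```

>>> send_rows([
  [[0.005,0,0,0,0,0,0.1],[0.005,0,0,0,0,0,0.1],[0.005,0,0,0,0,0,0.1],[0,0,0,0,0,0,0.1]],
])

```text
clock: 10.27
eef_pos: [0.5423, 0.0308, 0.0805]
tool_rot: [-3.142, -0.001, 1.656]
ft_force: [-0.2, 3.4, 1.9]
grip_width: 0.0258
grip_force: 30.0
```

>>> send_rows([
  [[0.002,0,0,0,0,0,0.1],[0,0,0,0,0,0,0.1]],
])

```text
clock: 10.43
eef_pos: [0.5422, 0.0319, 0.0806]
tool_rot: [3.141, -0.0, 1.656]
ft_force: [-0.5, 2.0, 1.9]
grip_width: 0.0258
grip_force: 30.0
```

>>> send_rows([
  [[0.002,0,0,0,0,0,0.1],[0,0,0,0,0,0,0.1]],
])

```text
clock: 10.6
eef_pos: [0.5421, 0.0337, 0.0805]
tool_rot: [3.141, -0.0, 1.655]
ft_force: [-1.6, 1.0, 2.8]
grip_width: 0.0259
grip_force: 30.0
```

>>> send_rows([
  [[0.002,0,0,0,0,0,0.1],[0,0,0,0,0,0,0.1]],
])

```text
clock: 10.77
eef_pos: [0.5419, 0.0359, 0.0805]
tool_rot: [3.142, -0.0, 1.656]
ft_force: [-1.3, 2.6, 3.3]
grip_width: 0.0259
grip_force: 30.0
```

>>> send_rows([
  [[0.002,0,0,0,0,0,0.1],[0,0,0,0,0,0,0.1]],
])

```text
clock: 10.93
eef_pos: [0.5417, 0.0381, 0.0805]
tool_rot: [-3.142, -0.0, 1.656]
ft_force: [0.1, 4.4, 2.4]
grip_width: 0.0259
grip_force: 30.0
```

>>> send_rows([
  [[0.002,0,0,0,0,0,0.1],[0,0,0,0,0,0,0.1]],
])

```text
clock: 11.1
eef_pos: [0.5415, 0.0401, 0.0804]
tool_rot: [-3.141, -0.0, 1.656]
ft_force: [-0.0, 5.5, 1.1]
grip_width: 0.026
grip_force: 30.0
```

>>> send_rows([
  [[0.002,0,0,0,0,0,0.1],[0,0,0,0,0,0,0.1]],
])

```text
clock: 11.27
eef_pos: [0.5411, 0.0415, 0.0803]
tool_rot: [-3.141, 0.0, 1.656]
ft_force: [0.2, 0.1, -2.2]
grip_width: 0.0257
grip_force: 30.0
```

>>> send_rows([
  [[0.002,0,0,0,0,0,0.1],[0,0,0,0,0,0,0.1]],
])

```text
clock: 11.43
eef_pos: [0.541, 0.0434, 0.0803]
tool_rot: [-3.141, 0.0, 1.655]
ft_force: [0.2, 0.4, -0.8]
grip_width: 0.026
grip_force: 30.0
```

>>> send_rows([
  [[-0.001,0,0.001,0,0,0,0.1],[0,0,0,0,0,0,0.1],[0,0,0,0,0,0,0.1]],
])

```text
clock: 11.68
eef_pos: [0.5412, 0.0421, 0.0794]
tool_rot: [-3.141, 0.0, 1.655]
ft_force: [0.5, -0.5, -2.0]
grip_width: 0.0256
grip_force: 30.0
```

>>> send_rows([
  [[0,0,0,0,0,0,0.6],[0,0,0,0,0,0,0.6],[0,0,0,0,0,0,0.6],[0,0,0,0,0,0,0.6],[0,0,0,0,0,0,0.6],[0,0,0,0,0,0,0.6]],
])

```text
clock: 12.18
eef_pos: [0.5412, 0.0424, 0.0795]
tool_rot: [-3.142, 0.0, 1.655]
ft_force: [-0.3, 0.1, -0.2]
grip_width: 0.0559
grip_force: 0.0
```

>>> send_rows([
  [[0,0,-0.03,0,0,0,0.6],[0,0,-0.04,0,0,0,0.6],[0,0,-0.04,0,0,0,0.6],[0,0,-0.02,0,0,0,0.6],[-0.03,0,0,0,0,0,0.6],[-0.04,0,0,0,0,0,0.6],[-0.04,0,0,0,0,0,0.6],[0,0,0,0,0,0,0.6]],
])

```text
clock: 12.85
eef_pos: [0.5502, -0.0749, 0.2102]
tool_rot: [3.14, 0.002, 1.648]
ft_force: [-1.1, -1.0, -0.7]
grip_width: 0.0565
grip_force: 0.0
```

Run:
```python
from h import *
a=np.array([-np.sin(np.radians(4.73)),np.cos(np.radians(4.73))]); p=np.array([.5407,.0430])
q=p-a*.102; print(q); delta([*q,.021],94.73)
s=cap('scene')
def crop(c,u,v,w,h,k):
    return cv2.resize(np.clip(c['img'][v:v+h,u:u+w,::-1]*1.7,0,255).astype(np.uint8),None,fx=k,fy=k,interpolation=cv2.INTER_CUBIC)
cv2.imwrite('pics/c6.png',crop(s,270,180,130,97,6))
```

```text
[ 0.54911095 -0.05865262]
t 12.85 pos [ 0.5502 -0.0749  0.2102] rpy [1.7993e+02 1.2000e-01 9.4420e+01] F [-1.1 -1.  -0.7] w 0.0565 gf 0.0
shift [ 1.670e-02 -1.000e-04  1.892e-01] turn [ 0.0012  0.0022 -0.0055]
```

View pics/c6.png

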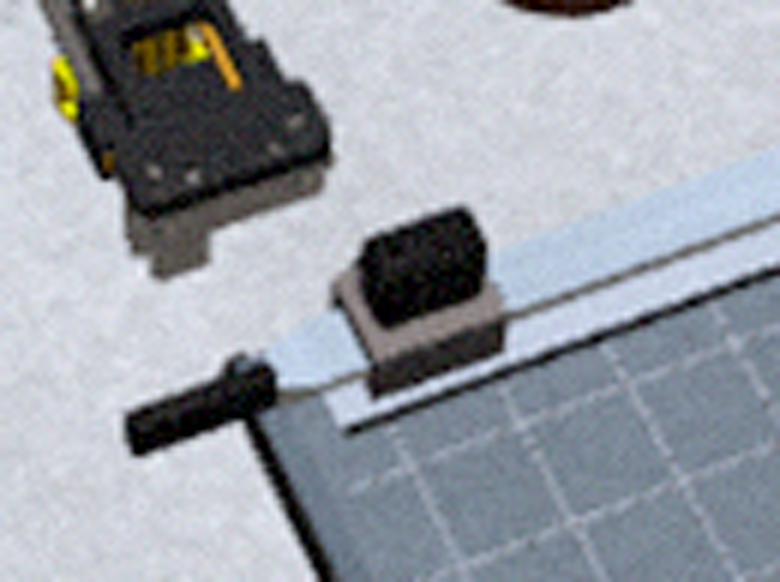

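The scene crop shows the carriage parked on the rail at about (340,230), with the tongue free at (303,247). Now I'll grip the tongue.

>>> send_rows([
  [[0.0137,0,0.02,0,0.002,-0.005,0.6],[0,0,0.035,0,0,0,0.6],[0,0,0.035,0,0,0,0.6],[0,0,0.035,0,0,0,0.6],[0,0,0.025,0,0,0,0.6],[0,0,0.02,0,0,0,0.6],[0,0,0.01,0,0,0,0.6],[0,0,0,0,0,0,0.6]],
])

```text
clock: 13.57
eef_pos: [0.5481, -0.0526, 0.0277]
tool_rot: [-3.138, -0.002, 1.661]
ft_force: [-0.8, -0.3, 0.2]
grip_width: 0.0564
grip_force: 0.0
```

Run:
```python
from h import *
a=np.array([-np.sin(np.radians(4.73)),np.cos(np.radians(4.73))]); p=np.array([.5407,.0430])
q=p-a*.105; delta([*q,.0205],94.73)
```

```text
t 13.57 pos [ 0.5481 -0.0526  0.0277] rpy [-1.7981e+02 -1.2000e-01  9.5170e+01] F [-0.8 -0.3  0.2] w 0.0564 gf 0.0
shift [-0.0091  0.0005  0.0071] turn [-0.0033 -0.002   0.0076]
```

>>> send_rows([
  [[-0.0045,0,0.0035,-0.003,-0.002,0.0076,0.6],[-0.0045,0,0.0035,0,0,0,0.6],[0,0,0,0,0,0,0.6],[0,0,0,0,0,0,0.6]],
])

```text
clock: 13.9
eef_pos: [0.5506, -0.0626, 0.0233]
tool_rot: [3.137, -0.0, 1.652]
ft_force: [-0.6, 0.1, 0.1]
grip_width: 0.0563
grip_force: 0.0
```

>>> send_rows([
  [[0,0,0,0,0,0,0],[0,0,0,0,0,0,0],[0,0,0,0,0,0,0],[0,0,0,0,0,0,0],[0,0,0,0,0,0,0],[0,0,0,0,0,0,0],[0,0,0,0,0,0,0],[0,0,0,0,0,0,0]],
], force=50)

```text
clock: 14.57
eef_pos: [0.5487, -0.0623, 0.0223]
tool_rot: [3.141, -0.001, 1.653]
ft_force: [-7.1, -0.9, 7.5]
grip_width: 0.0111
grip_force: 50.0
```

Run:
```python
from h import *
a=np.array([-np.sin(np.radians(4.73)),np.cos(np.radians(4.73))]); p=np.array([.5407,.0430])
q=p-a*.105; delta([*q,.0205],94.73)
s=ctrl.get_state(); M=R.from_euler('xyz',s['tool_rot']).as_matrix()
h=np.array([*(p+a*.315),.049]); print('hinge in tool',M.T@(h-s['eef_pos']),'torque',s['torque'])
```

```text
t 14.57 pos [ 0.5487 -0.0623  0.0223] rpy [ 1.7997e+02 -3.0000e-02  9.4690e+01] F [-7.1 -0.9  7.5] w 0.0111 gf 50.0
shift [0.0006 0.0007 0.0018] turn [ 0.0005 -0.0005 -0.0008]
hinge in tool [ 4.20588527e-01  3.58786693e-04 -2.64890697e-02] torque [-0.13516615  1.78761398 -0.04067576]
```

>>> send_rows([
  [[-0.0003,0,-0.0055,0,-0.0131,0,0],[-0.0003,0,-0.0055,0,-0.0131,0,0],[-0.0003,0,-0.0055,0,-0.0131,0,0],[-0.0003,0,-0.0055,0,-0.0131,0,0],[-0.0003,0,-0.0055,0,-0.0131,0,0],[-0.0003,0,-0.0055,0,-0.0131,0,0],[-0.0003,0,-0.0055,0,-0.0131,0,0],[0,0,0,0,0,0,0]],
])

```text
clock: 15.23
eef_pos: [0.5488, -0.0629, 0.0616]
tool_rot: [3.141, 0.094, 1.653]
ft_force: [-7.3, -3.9, -3.7]
grip_width: 0.0115
grip_force: 50.0
```

```bash
cat > ang.py <<'E'
from h import *
s=ctrl.get_state(); M=R.from_euler('xyz',s['tool_rot']).as_matrix()
a=np.array([-np.sin(np.radians(4.73)),np.cos(np.radians(4.73))]); p=np.array([.5407,.0430])
h=np.array([*(p+a*.315),.049])
z0=M@[0,0,1]; d=s['eef_pos']-.0188*z0-h   # grasp point from hinge
e=np.array([-(d[:2]@a),d[2]]); g0=np.array([.4206,-.0079])
print('t',round(s['clock'],2),'grasp',e.round(4),'r',np.hypot(*e).round(4),'rail ang',(np.arctan2(e[1],e[0])-np.arctan2(g0[1],g0[0])).round(4),'tool tilt',np.arctan2(z0[:2]@a,-z0[2]).round(4),'F',s['ft_force'].round(1),'tq',s['torque'].round(2),'hinge in tool',(M.T@(h-s['eef_pos'])).round(4),'w',s['grip_width'],s['grip_force'])
E
python3 ang.py
```

```text
t 15.23 grasp [0.4195 0.0313] r 0.4206 rail ang 0.0933 tool tilt -0.0936 F [-7.3 -3.9 -3.7] tq [-0.7   1.72 -0.13] hinge in tool [ 0.4206  0.0005 -0.0268] w 0.011487683967146445 49.99929964542389
```

>>> send_rows([
  [[-0.0005,0,-0.011,0,-0.0262,0,0],[-0.0005,0,-0.011,0,-0.0262,0,0],[-0.0005,0,-0.011,0,-0.0262,0,0],[-0.0005,0,-0.011,0,-0.0262,0,0],[-0.0005,0,-0.011,0,-0.0262,0,0],[-0.0005,0,-0.011,0,-0.0262,0,0],[-0.0005,0,-0.011,0,-0.0262,0,0],[0,0,0,0,0,0,0]],
])

```text
clock: 15.9
eef_pos: [0.548, -0.0535, 0.1387]
tool_rot: [3.14, 0.279, 1.652]
ft_force: [-6.3, -7.7, -1.4]
grip_width: 0.0115
grip_force: 50.0
```

```bash
python3 ang.py
```

```text
t 15.9 grasp [0.4066 0.1078] r 0.4206 rail ang 0.2779 tool tilt -0.2786 F [-6.3 -7.7 -1.4] tq [-1.36  1.58 -0.41] hinge in tool [ 4.205e-01  3.000e-04 -2.700e-02] w 0.011518810732330876 49.99990940093994
```

>>> send_rows([
  [[-0.0005,0,-0.011,0,-0.0262,0,0],[-0.0005,0,-0.011,0,-0.0262,0,0],[-0.0005,0,-0.011,0,-0.0262,0,0],[-0.0005,0,-0.011,0,-0.0262,0,0],[-0.0005,0,-0.011,0,-0.0262,0,0],[-0.0005,0,-0.011,0,-0.0262,0,0],[-0.0005,0,-0.011,0,-0.0262,0,0],[0,0,0,0,0,0,0]],
])

```text
clock: 16.57
eef_pos: [0.5461, -0.0304, 0.2122]
tool_rot: [3.139, 0.463, 1.651]
ft_force: [-6.8, -8.6, 0.8]
grip_width: 0.0115
grip_force: 50.0
```

>>> send_rows([
  [[-0.0003,0,-0.0055,0,-0.0131,0,0],[-0.0003,0,-0.0055,0,-0.0131,0,0],[-0.0003,0,-0.0055,0,-0.0131,0,0],[0,0,0,0,0,0,0],[0,0,0,0,0,0,0],[0,0,0,0,0,0,0]],
])

```text
clock: 17.07
eef_pos: [0.5456, -0.0243, 0.2263]
tool_rot: [3.139, 0.499, 1.65]
ft_force: [-4.4, -4.9, -0.3]
grip_width: 0.0115
grip_force: 50.0
```

```bash
python3 ang.py
```

```text
t 17.07 grasp [0.3735 0.1938] r 0.4208 rail ang 0.4974 tool tilt -0.4993 F [-4.4 -4.9 -0.3] tq [-0.41  1.2  -0.56] hinge in tool [ 0.4207 -0.0006 -0.0275] w 0.011452752461455853 50.003913044929504
```

>>> send_rows([
  [[-0.0003,0,-0.0055,0,-0.0131,0,0],[-0.0003,0,-0.0053,0,-0.0125,0,0],[0,0,0,0,0,0,0],[0,0,0,0,0,0,0],[0,0,0,0,0,0,0],[0,0,0,0,0,0,0]],
])

```text
clock: 17.57
eef_pos: [0.5452, -0.0196, 0.2362]
tool_rot: [3.139, 0.526, 1.65]
ft_force: [-5.8, -5.8, 0.5]
grip_width: 0.0114
grip_force: 50.0
```

```bash
python3 ang.py
python3 - <<'E'
from h import *
s=cap('scene')
def crop(c,u,v,w,h,k):
    return cv2.resize(np.clip(c['img'][v:v+h,u:u+w,::-1]*1.7,0,255).astype(np.uint8),None,fx=k,fy=k,interpolation=cv2.INTER_CUBIC)
cv2.imwrite('pics/c7.png',crop(s,240,130,240,180,3))
E
```

```text
t 17.57 grasp [0.3683 0.2035] r 0.4208 rail ang 0.5235 tool tilt -0.5255 F [-5.8 -5.8  0.5] tq [-0.73  1.36 -0.67] hinge in tool [ 0.4207 -0.0005 -0.0275] w 0.011377858786208957 50.00375032424927
```

View pics/c7.png

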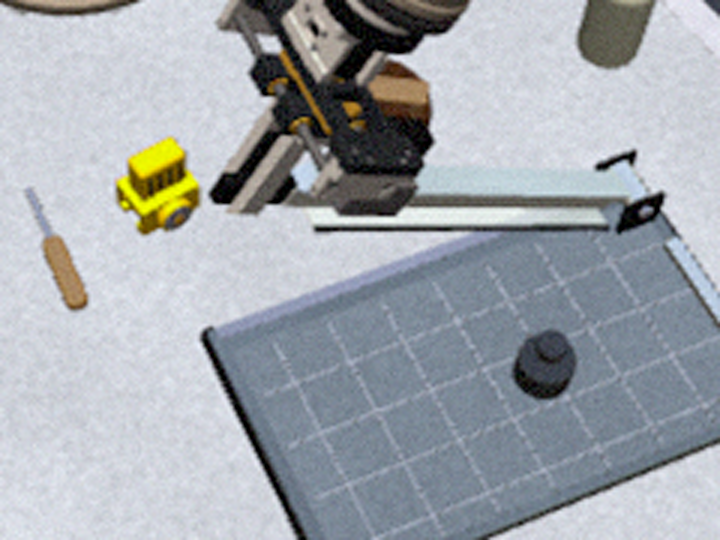

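The scene view shows the rail raised, the tongue held, and the carriage near the free end at about (364,192). I'll check its station by projection.

Run:
```python
from h import *
c=cap('scene')
a=np.array([-np.sin(np.radians(4.73)),np.cos(np.radians(4.73)),0]);x=np.array([a[1],-a[0],0]);z=np.array([0,0,1.])
h=np.array([.5407,.043,.049])+.315*a; h[2]=.049
q=.5235; u=np.cos(q)*a-np.sin(q)*z; w=np.cos(q)*z+np.sin(q)*a
for n,(X,Y,Z) in dict(deck_near=(.022,-.345,.0214),deck_far=(.022,-.285,.0214),bot_near=(.022,-.345,-.0126),bot_far=(.022,-.285,-.0126),guard_end=(.026,-.36,-.0235),tongue_end=(0,-.445,.003)).items():
    p=proj(c,h+X*x+Y*u+Z*w); print(n,((p-[240,130])*3).round())
```

```text
deck_near [359. 182.]
deck_far [419. 183.]
bot_near [335. 212.]
bot_far [394. 213.]
guard_end [315. 226.]
tongue_end [226. 174.]
```

```bash
python3 -c "
from h import *
print(ctrl.job_done())"
```

```text
the job is handed in; nothing more can be done
None
```

The carriage is parked in its detent with the wheel away from the baseboard, and the arm is holding the rail by the tongue at a measured 0.5235 rad (30°); I handed the job in at about 18 s.

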